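# Raise the shutter of the sleeve box

### The arm

A 6-joint arm with a two-finger parallel gripper is mounted at the origin on a cart in front of the work surface, level with it; the furniture and walls round the work are solid. World frame = base frame: x ahead of the robot, y to its left, z up, the work surface at z = 0. Lengths are in m, angles in rad, forces in N, time in s.
With the tool pointing down it reaches from about 0.375 to 0.9 m from the base axis. Payload 3.1 kg.
Tool frame: the origin (TCP) lies at the very end of the fingers, on their centre line; the grasp point (between the pads) lies 19 mm behind it; z points along the fingers, y is the line along which they close (so a half turn about z gives the same grasp; the last joint's range is limited). The gripper opens to 87 mm and grips with 3 to 60 N. Pads are 19 mm wide; open, the fingers measure 117 mm over their backs; the gripper's body (75 mm by 190 mm) begins 51 mm behind the grasp point.
Start: joints at [1.036, 0.527, 1.433, -0, 1.181, -0.178], TCP at [0.218, 0.586, 0.223] pointing down, gripper open.
Joint ranges: [-3.08, 3.08], [-0.75, 2.2], [0.22, 2.44], [-1.43, 4.57], [0, 2.65], [-2.85, 2.85]. Speed limits (rad/s): [2.79, 2.79, 3.14, 3.14, 3.14, 3.14].

### API

Orientations are given as a unit quaternion [w, x, y, z].
In Python, from workcell import monitor, imaging, order, nets gives the robot as it stands. The module is installed in compiled form; this text tells all that it offers.
- The arm moves only by the tool arm_command, never from a script. Its argument "increments" is a list of rows, each an object of numbers: "x", "y", "z": the shift along the tool's x, y, z in units of 25 mm (1.0 is 25 mm); "wx", "wy", "wz": the turn, a rotation vector about the tool's x, y, z in units of 5 degrees (1.0 is 5 degrees); "claw": the opening, from 0 (shut) to 1 (fully open). A call has 1 to 20 rows; each row shifts and turns the commanded pose from where the row before left it, along the tool's axes as they then stand; what a row does not reach is not made up. A row lasts 1/12 s, in which the tool goes at most 41.7 mm and 7.16 degrees, less where a joint would pass 70% of its speed; a pose out of reach is approached as far as the arm can. A call with a number of a shift or a turn outside -1 to 1 is refused whole. A call with a gripper value outside its range is refused whole. The fingers move at their own pace and stop on an object; the grip force is fixed at half the most. Time passes only in rows, so rows that do not move let the fingers close. It gives the time, the measured TCP pose, the force, the opening and the grip force at its end, in the units of the state.
- monitor.get_state(): the state, without advancing time (a new reading comes with each control period).
- imaging.grab_frame(name): name is "side" or "top"; returns a dict with "image" (420x560x3 uint8, red, green, blue), "intrinsics" (3x3 intrinsics, pixels), "eye" and "attitude" of the camera in the world. Camera axes: x right, y down, z forward; pixel columns grow to the right and rows downward; lengths in m; the calibration is good to about 2 mm. A picture is of the moment at which its call begins. There is no depth.
- order.job_done(): hands the job in; it is judged then, once.
Trained networks look in a picture, given as the dict that the camera call returned (one of the last four; its "shot" number tells which), for a name from the list of things; names that differ only in an ending like _2 or _b are one class to them, and where a whole thing is asked for, a point or a joint stands for the part that bears it (a point fixed in the world has none). Each returns a list of dicts, best first, with "confidence" (0 to 1); they miss things now and then, are a little off and sometimes report something else, mostly with a low value. They report only what shows in the picture. A call takes as long as a camera call.
- nets.look_for(picture, label): "position" ([column, row] in pixels, amid what is visible of it).
- nets.masks_of(picture, label): "mask" (420x560 bool, what is visible of it) and "position" ([column, row] in pixels, amid what is visible of it).
- nets.landmark_of(picture, label): "position" ([column, row] in pixels: a listed point, or the origin of a listed thing).
The state is a dict: "time": time; "joint_pos": joint angles; "qvel": joint speeds; "effort": joint torques, N m; "tool_pos": TCP position; "ee_rot": TCP orientation; "contact_force": force on the tool from outside, world axes, zero at the start; "torque": the same for the moment, N m; "opening": finger opening in m; "gripper_force": force on a finger pad.
Only numpy, scipy, OpenCV 4.12 (cv2) and the standard library are available. Lean on these libraries where they do the work, as an engineer would, in place of code of your own. Each camera call takes 0.05 s, during which the arm holds its last target. There are 200 camera calls.

### The job

Two small roll-top boxes stand on the bench. Take the orange pull and raise that box's slatted shutter along its curved tracks until it is fully open and stays open by itself, then let go. Leave the box with the blue pull shut.

Things in the scene. Friction and masses are not known exactly. Their poses are not given: they have to be found in the camera images.
- orange_pull (a point): Centre of the orange pull, a level cylinder 40 mm long (along the box's y), 16 mm thick, on a stem 40 mm out from the shutter's bottom rail; flat ends to hold from above, it turns between the fingers. Shut: in front of the box, 48 mm above the bench. It rides on a circle of 130 mm radius about orange_axis, at joint value q standing 8 degrees + q up from the box's front (-x).
- orange_axis (a point): Centre of the circular tracks of the box with the orange pull, 30 mm above the bench. Frame: x to the box's back, y left, z up; the front looks to -x, roughly at the robot. The box is fixed: dark grey D-shaped cheeks with bright edging, 192 deep, 84 wide, 129 mm high. Its aluminium slats lie on a 90 mm radius about this axis (turning about y) and run back under the rear hood.
- orange_shutter (a joint): Shutter with the orange pull: 0 = shut, 1.45 rad = fully open, the pull then on top of the box, about 160 mm above the bench. It weighs about 0.36 kg, most in its bottom rail: let go below about 1.0 rad it runs shut again, past about 1.3 rad it stays open. Raising it takes about 3 N at the pull.
- blue_shutter (a joint): Shutter of the other, otherwise equal roll-top box, with the blue pull: 0 = shut. It stands about 0.2 m beside the first, on either side of it.

How it is judged:
At the end, for the whole second after the job is handed in: The shutter with the orange pull is fully open (within 0.15 rad of its stop at 1.45 rad), released and at rest; the shutter with the blue pull is shut (under 0.1 rad) (value of joint orange_shutter above 1.3 rad and velocity of joint orange_shutter between -0.05 and 0.05 rad/s and value of joint blue_shutter below 0.1 rad); the robot touches nothing.
It fails at once if the shutter with the blue pull is raised (value of joint blue_shutter above 0.3 rad).
It also fails if it takes over 37 s, if anything falls off the work surface, if the arm or the gripper's body presses on something with over 40 N, if the wrist force passes 120 N, or if a joint passes its speed limit or range.

## Working session

There is one attempt and no reset: what is moved stays moved. The work goes in short steps, Python scripts to look and compute and a tool call to move; the robot and the scene stay as the last step left them, time stands still between calls to the robot, and variables do not carry over. Pictures are saved under pics/ and viewed, at most 10 in all, crops included, and the job is handed in when it is done.

Besides the shell and the picture viewer there is one more tool, called after "Emit:" as a command line: name --argument value ..., lists and objects as JSON in quotes. arm_command: Moves the arm, as the interface text tells. Its arguments: {"type":"object","properties":{"increments":{"type":"array","items":{"type":"object","properties":{"x":{"type":"number","minimum":-1,"maximum":1},"y":{"type":"number","minimum":-1,"maximum":1},"z":{"type":"number","minimum":-1,"maximum":1},"wx":{"type":"number","minimum":-1,"maximum":1},"wy":{"type":"number","minimum":-1,"maximum":1},"wz":{"type":"number","minimum":-1,"maximum":1},"claw":{"type":"number"}}}}},"required":["increments"]}

```bash
mkdir -p pics; cat > h.py <<'E'
import numpy as np, cv2
from scipy.spatial.transform import Rotation as R
from workcell import monitor, imaging, order, nets
def att(f):
    a=np.array(f["attitude"],float)
    return a if a.shape==(3,3) else R.from_quat(a[[1,2,3,0]]).as_matrix()
def ray(f,p):
    d=np.linalg.inv(np.array(f["intrinsics"]))@[p[0],p[1],1.]
    d=att(f)@d; return np.array(f["eye"]),d/np.linalg.norm(d)
def atz(f,p,z):
    o,d=ray(f,p); return o+d*(z-o[2])/d[2]
def tri(rs):
    A=0;b=0
    for o,d in rs:
        P=np.eye(3)-np.outer(d,d);A=A+P;b=b+P@o
    return np.linalg.solve(A,b)
def save(f,n): cv2.imwrite("pics/"+n,f["image"][:,:,::-1])
E
python3 - <<'E'
from h import *
fs={}
for c in("side","top"):
    f=imaging.grab_frame(c);fs[c]=f;save(f,c+"0.png");print(c,f["eye"],f["attitude"])
    for l in("orange_pull","orange_axis","blue_shutter"):
        for r in nets.landmark_of(f,l)[:2]: print(l,r["confidence"],r["position"],atz(f,r["position"],.048 if "pull" in l else .03))
a=[ray(fs[c],nets.landmark_of(fs[c],"orange_pull")[0]["position"]) for c in fs]
print(tri(a)); print(monitor.get_state())
i=np.hstack([fs["side"]["image"],fs["top"]["image"]]);cv2.imwrite("pics/both.png",cv2.resize(i,(800,300))[:,:,::-1])
E
```

```text
side [ 0.44749433 -1.0781266   0.45376223] [-0.53305892  0.8456232  -0.019325    0.01990311]
orange_pull 0.8 [232.0, 235.6] [ 0.40220008 -0.346101    0.048     ]
orange_axis 0.57 [295.4, 265.2] [ 0.51515479 -0.42337428  0.03      ]Traceback (most recent call last):
  File "<stdin>", line 6, in <module>
ValueError: it knows: orange_axis, orange_pull
```

View pics/side0.png

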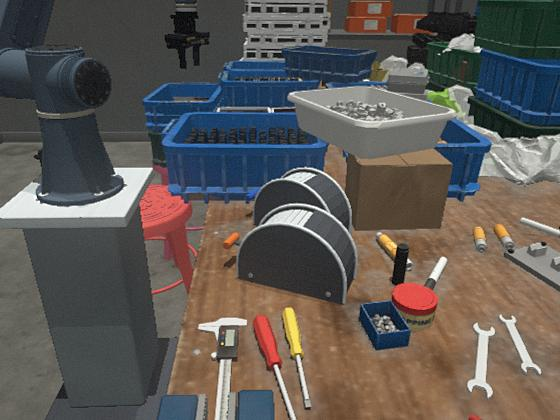

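The side view shows two boxes, with an orange pull at about (232,240). The near box hides most of the far one.

```bash
python3 - <<'E'
from h import *
fs={};a=[]
for c in("side","top"):
    f=imaging.grab_frame(c);fs[c]=f;save(f,c+"0.png");print(c,f["eye"],f["attitude"])
    for l in("orange_pull","orange_axis"):
        for r in nets.landmark_of(f,l)[:2]: print(l,r["confidence"],r["position"],atz(f,r["position"],.048 if "pull" in l else .03))
for l in("orange_pull","orange_axis"):
    try: print(tri([ray(fs[c],nets.landmark_of(fs[c],l)[0]["position"]) for c in fs]))
    except Exception as e: print(e)
print(monitor.get_state())
E
```

```text
side [ 0.44749433 -1.0781266   0.45376223] [-0.53305892  0.8456232  -0.019325    0.01990311]
orange_pull 0.78 [230.8, 238.3] [ 0.40043237 -0.35631841  0.048     ]
orange_axis 0.71 [298.4, 263.6] [ 0.52086435 -0.41842269  0.03      ]
top [ 0.31818108 -0.32331364  0.91749446] [-0.0821457   0.76662058 -0.6331722   0.06810237]
orange_pull 0.7 [319.0, 272.1] [ 0.40473471 -0.36138837  0.048     ]
orange_axis 0.8 [358.6, 219.5] [ 0.51500652 -0.41664992  0.03      ]
[ 0.40259126 -0.36145571  0.05117903]
[ 0.51828444 -0.41681063  0.02830705]
{'time': 0.65, 'joint_pos': array([ 1.03546080e+00,  5.27448069e-01,  1.43267078e+00,  1.89718746e-05,
        1.18140389e+00, -1.78523954e-01]), 'qvel': array([ 3.68527749e-05, -2.43504152e-03,  2.26510935e-04, -5.95326070e-04,
       -1.75387662e-03,  1.84618249e-03]), 'effort': array([-6.93903057e-04, -4.39814115e+01, -1.76926804e+01,  6.33561448e-02,
        5.05105220e-02, -2.52939617e-05]), 'tool_pos': array([0.2182844 , 0.58563786, 0.22258966]), 'ee_rot': array([3.99080156e-06, 1.77464431e-01, 9.84127215e-01, 3.58192706e-05]), 'contact_force': array([ 0.20699268, -0.44110977, -0.53961392]), 'torque': array([-0.00899824,  0.02984021, -0.01334088]), 'gripper_force': 0.0, 'opening': 0.08696791524383668}
```

View pics/top0.png

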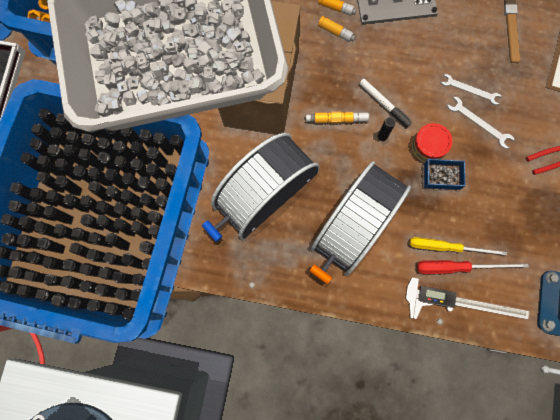

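Orange box: pull at about (320,272) in the top view, and blue at (212,230). The triangulated pull is 127 mm horizontally from the axis (129 expected) and 51 mm high, so it checks out. Next I lift and swing across.

Emit:
arm_command --increments '[{"z": -1,"claw": 1},{"z": -1,"claw": 1},{"z": -1,"claw": 1},{"z": -1,"claw": 1},{"z": -1,"claw": 1},{"z": -1,"claw": 1},{"z": -1,"claw": 1},{"x": -1,"y": -0.77,"claw": 1},{"x": -1,"y": -0.77,"claw": 1},{"x": -1,"y": -0.77,"claw": 1},{"x": -1,"y": -0.77,"claw": 1},{"x": -1,"y": -0.77,"claw": 1},{"x": -1,"y": -0.77,"claw": 1},{"x": -1,"y": -0.77,"claw": 1},{"x": -1,"y": -0.77,"claw": 1},{"x": -1,"y": -0.77,"claw": 1},{"x": -1,"y": -0.77,"claw": 1},{"x": -1,"y": -0.77,"claw": 1},{"x": -1,"y": -0.77,"claw": 1},{"x": -1,"y": -0.77,"claw": 1}]'

```text
invalid input at $.increments[0]: expected keys x, y, z, wx, wy, wz, claw
```

All keys are needed.

Emit:
arm_command --increments '[{"x": 0,"y": 0,"z": -1,"wx": 0,"wy": 0,"wz": 0,"claw": 1},{"x": 0,"y": 0,"z": -1,"wx": 0,"wy": 0,"wz": 0,"claw": 1},{"x": 0,"y": 0,"z": -1,"wx": 0,"wy": 0,"wz": 0,"claw": 1},{"x": 0,"y": 0,"z": -1,"wx": 0,"wy": 0,"wz": 0,"claw": 1},{"x": 0,"y": 0,"z": -1,"wx": 0,"wy": 0,"wz": 0,"claw": 1},{"x": 0,"y": 0,"z": -1,"wx": 0,"wy": 0,"wz": 0,"claw": 1},{"x": 0,"y": 0,"z": -1,"wx": 0,"wy": 0,"wz": 0,"claw": 1},{"x": -1,"y": -0.77,"z": 0,"wx": 0,"wy": 0,"wz": 0,"claw": 1},{"x": -1,"y": -0.77,"z": 0,"wx": 0,"wy": 0,"wz": 0,"claw": 1},{"x": -1,"y": -0.77,"z": 0,"wx": 0,"wy": 0,"wz": 0,"claw": 1},{"x": -1,"y": -0.77,"z": 0,"wx": 0,"wy": 0,"wz": 0,"claw": 1},{"x": -1,"y": -0.77,"z": 0,"wx": 0,"wy": 0,"wz": 0,"claw": 1},{"x": -1,"y": -0.77,"z": 0,"wx": 0,"wy": 0,"wz": 0,"claw": 1},{"x": -1,"y": -0.77,"z": 0,"wx": 0,"wy": 0,"wz": 0,"claw": 1},{"x": -1,"y": -0.77,"z": 0,"wx": 0,"wy": 0,"wz": 0,"claw": 1},{"x": -1,"y": -0.77,"z": 0,"wx": 0,"wy": 0,"wz": 0,"claw": 1},{"x": -1,"y": -0.77,"z": 0,"wx": 0,"wy": 0,"wz": 0,"claw": 1},{"x": -1,"y": -0.77,"z": 0,"wx": 0,"wy": 0,"wz": 0,"claw": 1},{"x": -1,"y": -0.77,"z": 0,"wx": 0,"wy": 0,"wz": 0,"claw": 1},{"x": -1,"y": -0.77,"z": 0,"wx": 0,"wy": 0,"wz": 0,"claw": 1}]'

```text
time: 2.32
tool_pos: [0.4358, 0.2362, 0.3978]
ee_rot: [0.0, 0.177, 0.984, 0.0]
contact_force: [0.5, -0.2, -0.7]
opening: 0.087
gripper_force: 0.0
```

Emit:
arm_command --increments '[{"x": -1,"y": -0.77,"z": 0,"wx": 0,"wy": 0,"wz": 0,"claw": 1},{"x": -1,"y": -0.77,"z": 0,"wx": 0,"wy": 0,"wz": 0,"claw": 1},{"x": -1,"y": -0.77,"z": 0,"wx": 0,"wy": 0,"wz": 0,"claw": 1},{"x": -1,"y": -0.77,"z": 0,"wx": 0,"wy": 0,"wz": 0,"claw": 1},{"x": -0.1,"y": -1,"z": 0,"wx": 0,"wy": 0,"wz": 0,"claw": 1},{"x": -0.1,"y": -1,"z": 0,"wx": 0,"wy": 0,"wz": 0,"claw": 1},{"x": -0.1,"y": -1,"z": 0,"wx": 0,"wy": 0,"wz": 0,"claw": 1},{"x": -0.1,"y": -1,"z": 0,"wx": 0,"wy": 0,"wz": 0,"claw": 1},{"x": -0.1,"y": -1,"z": 0,"wx": 0,"wy": 0,"wz": 0,"claw": 1},{"x": -0.1,"y": -1,"z": 0,"wx": 0,"wy": 0,"wz": 0,"claw": 1},{"x": -0.1,"y": -1,"z": 0,"wx": 0,"wy": 0,"wz": 0,"claw": 1},{"x": -0.1,"y": -1,"z": 0,"wx": 0,"wy": 0,"wz": 0,"claw": 1},{"x": -0.1,"y": -1,"z": 0,"wx": 0,"wy": 0,"wz": 0,"claw": 1},{"x": -0.1,"y": -1,"z": 0,"wx": 0,"wy": 0,"wz": 0,"claw": 1},{"x": -0.1,"y": -1,"z": 0,"wx": 0,"wy": 0,"wz": 0,"claw": 1},{"x": -0.1,"y": -1,"z": 0,"wx": 0,"wy": 0,"wz": 0,"claw": 1},{"x": -0.1,"y": -1,"z": 0,"wx": 0,"wy": 0,"wz": 0.6,"claw": 1},{"x": -0.1,"y": -1,"z": 0,"wx": 0,"wy": 0,"wz": 0.6,"claw": 1},{"x": 0,"y": 0,"z": 0,"wx": 0,"wy": 0,"wz": 0,"claw": 1},{"x": 0,"y": 0,"z": 0,"wx": 0,"wy": 0,"wz": 0,"claw": 1}]'

```text
time: 3.98
tool_pos: [0.4111, -0.2101, 0.3975]
ee_rot: [-0.0, 0.23, 0.973, 0.0]
contact_force: [-0.4, -0.4, -0.4]
opening: 0.0869
gripper_force: 0.0
```

```bash
cat > m.py <<'E'
from h import *
P={"orange_pull":[], "orange_axis":[]}
for k in range(3):
    fs=[imaging.grab_frame(c) for c in("side","top")]
    for l in P:
        r=[nets.landmark_of(f,l) for f in fs]
        print(l,[(x[0]["position"],x[0]["confidence"]) if x else None for x in r])
        if all(r): P[l].append(tri([ray(f,x[0]["position"]) for f,x in zip(fs,r)]))
for l in P: print(l,np.median(P[l],0) if P[l] else None)
save(fs[1],"top1.png")
s=monitor.get_state();M=R.from_quat(s["ee_rot"][[1,2,3,0]]).as_matrix()
if P["orange_pull"]:
    p=np.median(P["orange_pull"],0);print("tool units to pull",M.T@(p-s["tool_pos"])/.025)
    if P["orange_axis"]:
        d=np.median(P["orange_axis"],0)-p; print("yaw",np.degrees(np.arctan2(d[1],d[0])),np.hypot(d[0],d[1]),"tool y",np.degrees(np.arctan2(M[1,1],M[0,1])))
E
python3 m.py
```

```text
orange_pull [([232.1, 239.8], 0.62), ([320.4, 271.5], 0.69)]
orange_axis [([297.2, 267.3], 0.62), ([361.3, 217.6], 0.62)]
orange_pull [([229.9, 241.0], 0.91), ([318.7, 275.7], 0.64)]
orange_axis [([297.3, 263.3], 0.65), ([360.1, 218.4], 0.75)]
orange_pull [([230.6, 239.1], 0.84), ([321.8, 273.4], 0.76)]
orange_axis [([296.0, 261.9], 0.93), ([362.7, 217.2], 0.61)]
orange_pull [ 0.40184099 -0.36372824  0.04920988]
orange_axis [ 0.51813356 -0.42155801  0.03081579]
tool units to pull [-2.40730181 -5.70220418 13.93208298]
yaw -26.440162931564878 0.12987780491760878 tool y 63.55317036968266
```

View pics/top1.png

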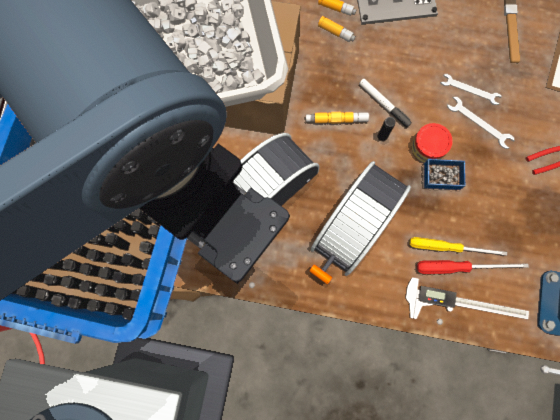

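The orange pull shows at (320,273), clear of the gripper, which hovers near (240,235). The estimates agree with the earlier ones, so I'll move over it and descend.

Emit:
arm_command --increments '[{"x": -0.4,"y": -0.95,"z": 0,"wx": 0,"wy": 0,"wz": 0,"claw": 1},{"x": -0.4,"y": -0.95,"z": 0,"wx": 0,"wy": 0,"wz": 0,"claw": 1},{"x": -0.4,"y": -0.95,"z": 0,"wx": 0,"wy": 0,"wz": 0,"claw": 1},{"x": -0.4,"y": -0.95,"z": 0,"wx": 0,"wy": 0,"wz": 0,"claw": 1},{"x": -0.4,"y": -0.95,"z": 0,"wx": 0,"wy": 0,"wz": 0,"claw": 1},{"x": -0.4,"y": -0.95,"z": 0,"wx": 0,"wy": 0,"wz": 0,"claw": 1},{"x": 0,"y": 0,"z": 1,"wx": 0,"wy": 0,"wz": 0,"claw": 1},{"x": 0,"y": 0,"z": 1,"wx": 0,"wy": 0,"wz": 0,"claw": 1},{"x": 0,"y": 0,"z": 1,"wx": 0,"wy": 0,"wz": 0,"claw": 1},{"x": 0,"y": 0,"z": 1,"wx": 0,"wy": 0,"wz": 0,"claw": 1},{"x": 0,"y": 0,"z": 1,"wx": 0,"wy": 0,"wz": 0,"claw": 1},{"x": 0,"y": 0,"z": 1,"wx": 0,"wy": 0,"wz": 0,"claw": 1},{"x": 0,"y": 0,"z": 1,"wx": 0,"wy": 0,"wz": 0,"claw": 1},{"x": 0,"y": 0,"z": 1,"wx": 0,"wy": 0,"wz": 0,"claw": 1},{"x": 0,"y": 0,"z": 1,"wx": 0,"wy": 0,"wz": 0,"claw": 1},{"x": 0,"y": 0,"z": 1,"wx": 0,"wy": 0,"wz": 0,"claw": 1},{"x": 0,"y": 0,"z": 1,"wx": 0,"wy": 0,"wz": 0,"claw": 1},{"x": 0,"y": 0,"z": 0,"wx": 0,"wy": 0,"wz": 0,"claw": 1},{"x": 0,"y": 0,"z": 0,"wx": 0,"wy": 0,"wz": 0,"claw": 1}]'

```text
time: 6.47
tool_pos: [0.4013, -0.363, 0.1216]
ee_rot: [-0.001, 0.229, 0.973, 0.001]
contact_force: [-0.3, -0.0, 0.1]
opening: 0.0869
gripper_force: 0.0
```

```bash
python3 - <<'E'
from h import *
f=imaging.grab_frame("top");g=imaging.grab_frame("side")
cv2.imwrite("pics/c2.png",np.hstack([cv2.resize(f["image"][200:350,240:390],(400,400)),cv2.resize(g["image"][170:320,160:310],(400,400))])[:,:,::-1])
r=nets.landmark_of(g,"orange_pull");print(r[:1],monitor.get_state()["tool_pos"])
E
```

```text
[{'position': [229.9, 238.3], 'confidence': 0.68}] [ 0.40260462 -0.36473776  0.1241565 ]
```

View pics/c2.png

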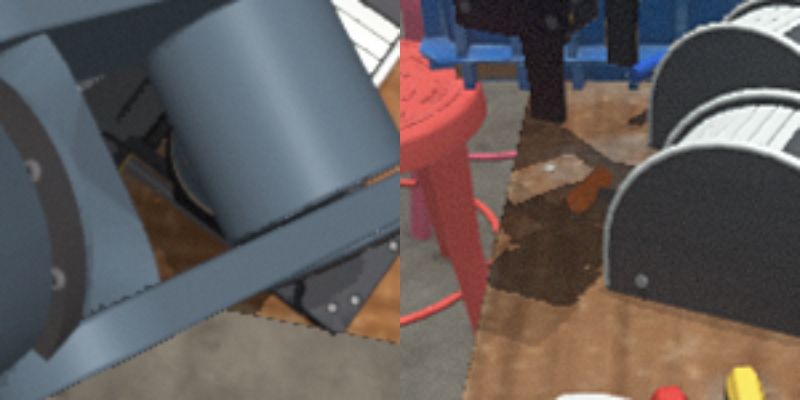

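In the side crop the fingers (at 547 and 622) straddle the pull (588,190) from above. I'll descend the rest and close.

Emit:
arm_command --increments '[{"x": 0,"y": 0,"z": 1,"wx": 0,"wy": 0,"wz": 0,"claw": 1},{"x": 0,"y": 0,"z": 1,"wx": 0,"wy": 0,"wz": 0,"claw": 1},{"x": 0,"y": 0,"z": 0.9,"wx": 0,"wy": 0,"wz": 0,"claw": 1},{"x": 0,"y": 0,"z": 0.8,"wx": 0,"wy": 0,"wz": 0,"claw": 1},{"x": 0,"y": 0,"z": 0,"wx": 0,"wy": 0,"wz": 0,"claw": 1},{"x": 0,"y": 0,"z": 0,"wx": 0,"wy": 0,"wz": 0,"claw": 0},{"x": 0,"y": 0,"z": 0,"wx": 0,"wy": 0,"wz": 0,"claw": 0},{"x": 0,"y": 0,"z": 0,"wx": 0,"wy": 0,"wz": 0,"claw": 0},{"x": 0,"y": 0,"z": 0,"wx": 0,"wy": 0,"wz": 0,"claw": 0},{"x": 0,"y": 0,"z": 0,"wx": 0,"wy": 0,"wz": 0,"claw": 0},{"x": 0,"y": 0,"z": 0,"wx": 0,"wy": 0,"wz": 0,"claw": 0},{"x": 0,"y": 0,"z": 0,"wx": 0,"wy": 0,"wz": 0,"claw": 0},{"x": 0,"y": 0,"z": 0,"wx": 0,"wy": 0,"wz": 0,"claw": 0}]'

```text
time: 7.7
tool_pos: [0.4015, -0.3645, 0.0303]
ee_rot: [0.0, 0.228, 0.974, -0.001]
contact_force: [-11.2, -10.6, -0.6]
opening: 0.0417
gripper_force: 7.1
```

Emit:
arm_command --increments '[{"x": 0,"y": 0,"z": 0,"wx": 0,"wy": 0,"wz": 0,"claw": 0},{"x": 0,"y": 0,"z": 0,"wx": 0,"wy": 0,"wz": 0,"claw": 0},{"x": 0,"y": 0,"z": 0,"wx": 0,"wy": 0,"wz": 0,"claw": 0}]'

```text
time: 7.95
tool_pos: [0.401, -0.3654, 0.0303]
ee_rot: [-0.0, 0.228, 0.974, -0.001]
contact_force: [-4.4, -3.4, 0.8]
opening: 0.0392
gripper_force: 30.0
```

Gripped firmly (opening 39 mm, 30 N). Now the first half of the arc.

Emit:
arm_command --increments '[{"x": -0.066,"y": 0,"z": -0.371,"wx": 0,"wy": 0,"wz": 0,"claw": 0},{"x": -0.093,"y": 0,"z": -0.365,"wx": 0,"wy": 0,"wz": 0,"claw": 0},{"x": -0.119,"y": 0,"z": -0.357,"wx": 0,"wy": 0,"wz": 0,"claw": 0},{"x": -0.145,"y": 0,"z": -0.348,"wx": 0,"wy": 0,"wz": 0,"claw": 0},{"x": -0.169,"y": 0,"z": -0.336,"wx": 0,"wy": 0,"wz": 0,"claw": 0},{"x": -0.193,"y": 0,"z": -0.323,"wx": 0,"wy": 0,"wz": 0,"claw": 0},{"x": -0.216,"y": 0,"z": -0.308,"wx": 0,"wy": 0,"wz": 0,"claw": 0},{"x": -0.238,"y": 0,"z": -0.292,"wx": 0,"wy": 0,"wz": 0,"claw": 0},{"x": -0.258,"y": 0,"z": -0.274,"wx": 0,"wy": 0,"wz": 0,"claw": 0},{"x": -0.278,"y": 0,"z": -0.255,"wx": 0,"wy": 0,"wz": 0,"claw": 0},{"x": 0,"y": 0,"z": 0,"wx": 0,"wy": 0,"wz": 0,"claw": 0},{"x": 0,"y": 0,"z": 0,"wx": 0,"wy": 0,"wz": 0,"claw": 0}]'

```text
time: 8.95
tool_pos: [0.4412, -0.3841, 0.1111]
ee_rot: [-0.0, 0.228, 0.974, -0.001]
contact_force: [-3.4, -4.5, -0.5]
opening: 0.0394
gripper_force: 30.0
```

Emit:
arm_command --increments '[{"x": -0.295,"y": 0,"z": -0.234,"wx": 0,"wy": 0,"wz": 0,"claw": 0},{"x": -0.311,"y": 0,"z": -0.212,"wx": 0,"wy": 0,"wz": 0,"claw": 0},{"x": -0.326,"y": 0,"z": -0.189,"wx": 0,"wy": 0,"wz": 0,"claw": 0},{"x": -0.339,"y": 0,"z": -0.165,"wx": 0,"wy": 0,"wz": 0,"claw": 0},{"x": -0.349,"y": 0,"z": -0.14,"wx": 0,"wy": 0,"wz": 0,"claw": 0},{"x": -0.359,"y": 0,"z": -0.114,"wx": 0,"wy": 0,"wz": 0,"claw": 0},{"x": -0.366,"y": 0,"z": -0.088,"wx": 0,"wy": 0,"wz": 0,"claw": 0},{"x": -0.371,"y": 0,"z": -0.061,"wx": 0,"wy": 0,"wz": 0,"claw": 0},{"x": -0.375,"y": 0,"z": -0.034,"wx": 0,"wy": 0,"wz": 0,"claw": 0},{"x": -0.377,"y": 0,"z": -0.007,"wx": 0,"wy": 0,"wz": 0,"claw": 0},{"x": 0,"y": 0,"z": 0,"wx": 0,"wy": 0,"wz": 0,"claw": 0},{"x": 0,"y": 0,"z": 0,"wx": 0,"wy": 0,"wz": 0,"claw": 0},{"x": 0,"y": 0,"z": 0,"wx": 0,"wy": 0,"wz": 0,"claw": 0}]'

```text
time: 10.03
tool_pos: [0.52, -0.4209, 0.1424]
ee_rot: [0.001, 0.229, 0.973, 0.001]
contact_force: [2.5, 2.2, 5.0]
opening: 0.0395
gripper_force: 30.0
```

```bash
python3 - <<'E'
from h import *
f=imaging.grab_frame("top");g=imaging.grab_frame("side")
cv2.imwrite("pics/c3.png",np.hstack([cv2.resize(f["image"][130:330,240:440],(400,400)),cv2.resize(g["image"][120:320,200:400],(400,400))])[:,:,::-1])
for h in(f,g): print(nets.landmark_of(h,"orange_pull")[:1])
E
```

```text
[]
[{'position': [297.8, 194.2], 'confidence': 0.55}]
```

View pics/c3.png

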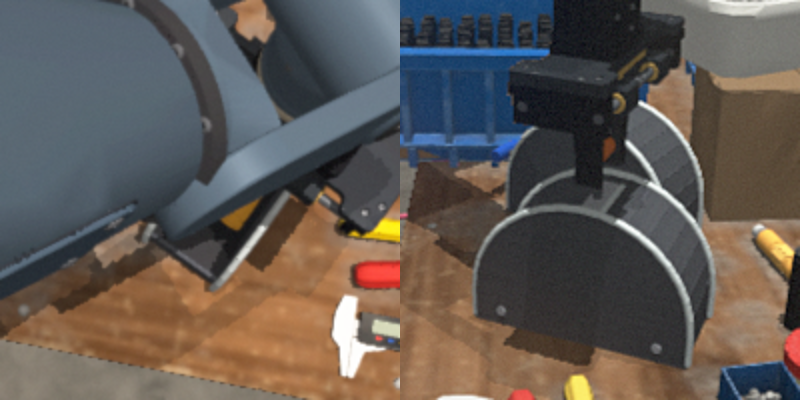

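The orange pull (crop 608,150) is on top in the grip, the front of the box is open and the blue pull is still low. I'll nudge it to the stop, release and lift clear.

Emit:
arm_command --increments '[{"x": -0.15,"y": 0,"z": 0,"wx": 0,"wy": 0,"wz": 0,"claw": 0},{"x": 0,"y": 0,"z": 0,"wx": 0,"wy": 0,"wz": 0,"claw": 0},{"x": 0,"y": 0,"z": 0,"wx": 0,"wy": 0,"wz": 0,"claw": 0},{"x": 0,"y": 0,"z": 0,"wx": 0,"wy": 0,"wz": 0,"claw": 1},{"x": 0,"y": 0,"z": 0,"wx": 0,"wy": 0,"wz": 0,"claw": 1},{"x": 0,"y": 0,"z": 0,"wx": 0,"wy": 0,"wz": 0,"claw": 1},{"x": 0,"y": 0,"z": 0,"wx": 0,"wy": 0,"wz": 0,"claw": 1},{"x": 0,"y": 0,"z": 0,"wx": 0,"wy": 0,"wz": 0,"claw": 1},{"x": 0,"y": 0,"z": 0,"wx": 0,"wy": 0,"wz": 0,"claw": 1},{"x": 0,"y": 0,"z": -0.5,"wx": 0,"wy": 0,"wz": 0,"claw": 1},{"x": 0,"y": 0,"z": -1,"wx": 0,"wy": 0,"wz": 0,"claw": 1},{"x": 0,"y": 0,"z": -1,"wx": 0,"wy": 0,"wz": 0,"claw": 1},{"x": 0,"y": 0,"z": -1,"wx": 0,"wy": 0,"wz": 0,"claw": 1},{"x": 0,"y": 0,"z": -1,"wx": 0,"wy": 0,"wz": 0,"claw": 1},{"x": 0,"y": 0,"z": 0,"wx": 0,"wy": 0,"wz": 0,"claw": 1},{"x": 0,"y": 0,"z": 0,"wx": 0,"wy": 0,"wz": 0,"claw": 1},{"x": 0,"y": 0,"z": 0,"wx": 0,"wy": 0,"wz": 0,"claw": 1},{"x": 0,"y": 0,"z": 0,"wx": 0,"wy": 0,"wz": 0,"claw": 1}]'

```text
time: 11.73
tool_pos: [0.5218, -0.4228, 0.2531]
ee_rot: [-0.001, 0.229, 0.973, 0.001]
contact_force: [-0.5, -0.3, -0.4]
opening: 0.0872
gripper_force: 0.0
```

```bash
python3 - <<'E'
from h import *
f=imaging.grab_frame("top");g=imaging.grab_frame("side")
cv2.imwrite("pics/c4.png",np.hstack([cv2.resize(f["image"][130:330,240:440],(400,400)),cv2.resize(g["image"][120:320,200:400],(400,400))])[:,:,::-1])
for h in(f,g): print(nets.landmark_of(h,"orange_pull")[:1])
a=np.array([.518,-.4205,.03]);b=np.array([.896,-.444,0])
for q in(1.2,1.3,1.45):
    t=q+.1396;p=a-b*.13*np.cos(t)+[0,0,.13*np.sin(t)]
    c=np.array(g["intrinsics"])@(att(g).T@(p-g["eye"]));print(q,c[:2]/c[2])
E
```

```text
[{'position': [372.8, 200.7], 'confidence': 0.66}]
[{'position': [296.3, 263.7], 'confidence': 0.68}]
1.2 [282.33109868 195.2901039 ]
1.3 [289.52361996 195.3151725 ]
1.45 [300.62932136 196.74498959]
```

View pics/c4.png

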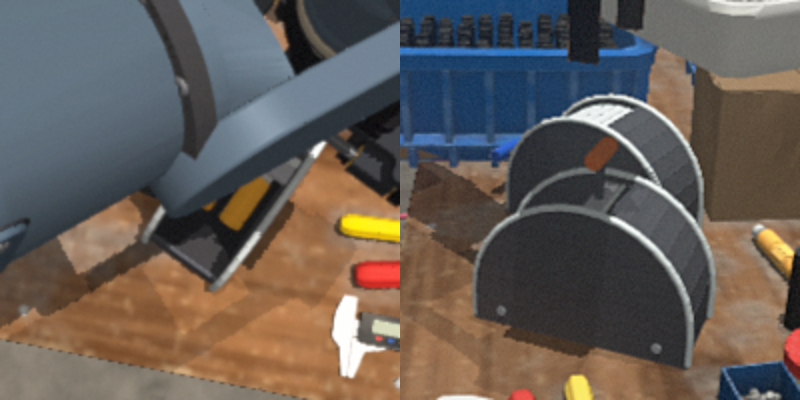

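The pull rests free at crop (600,153), which is full-frame (300,196.5). That matches q≈1.45 at (300.6,196.7). The blue pull hasn't moved and the gripper is clear.

```bash
python3 -c "
from workcell import order
print(order.job_done())"
```

```text
the job is handed in; nothing more can be done
None
```

The orange shutter is fully open (about 1.45 rad, read from the side camera) and stays open with the pull released. The blue pull stayed down and the gripper is clear; I handed the job in at about 12 s, and no verdict came back.

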